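# Clear the ampoules off the medicine lock-box and hold its lid open for the check

### The arm

A 7-joint arm with a two-finger parallel gripper is mounted at the origin on the work surface. World frame = base frame: x ahead of the robot, y to its left, z up, the work surface at z = 0. Lengths are in m, angles in degrees, forces in N, time in s.
With the tool pointing down it reaches from about 0.425 to 0.875 m from the base axis. Payload 4.7 kg.
Tool frame: the origin (TCP) lies on the centre line of the jaws, within the pads' length; the fingertips stand 8 mm ahead of it and the grasp point (between the pads) lies 11 mm behind it; z points along the fingers, y is the direction in which the jaws open and shut (so a half turn about z gives the same grasp; the last joint's range is limited). The gripper opens to 87 mm and grips with 3 to 60 N. Pads are 19 mm wide; open, the fingers measure 117 mm over their backs; the gripper's body (75 mm by 190 mm) begins 51 mm behind the grasp point.
Start: joints at [-72.244, 18.392, -4.016, 83.108, 1.295, 78.541, -3.26], TCP at [0.19, 0.622, 0.231] pointing down, gripper open.
Joint ranges: [-163.93, 163.93], [-17.29, 119.83], [-79.2, 71.16], [3.27, 140.29], [-89.18, 269.18], [5.43, 117.66], [-154.24, 154.24]. Speed limits (degrees/s): [147.25, 147.25, 180, 180, 180, 180, 180].

### API

Orientations are given as [roll, pitch, yaw] about the fixed x, y, z axes, in that order (R = Rz(yaw) Ry(pitch) Rx(roll)).
In Python, from cell import env gives the robot as it stands. The module is installed in compiled form; this text tells all that it offers.
- The arm moves only by the tool move_arm, never from a script. Its argument "steps" is a list of rows, each a list of 2 entries, a list of its own where there are three numbers: the shift along the tool's x, y, z in m, then the turn about the tool's z in rad. A call has 1 to 20 rows; each row is the pose to reach, as a shift and turn from the pose commanded when the call began, along the tool's axes at that moment; what a row does not reach only later rows make up. A row lasts 1/8 s, in which the tool goes at most 62.5 mm and 10.7 degrees, less where a joint would pass 70% of its speed; a pose out of reach is approached as far as the arm can. A call with a gripper value outside its range is refused whole. "hand" is the closure, from -1 (fully open) to 1 (shut), set as the call begins (left out, the last holds). The fingers move at their own pace and stop on an object; "squeeze" is the grip in N (left out, the last holds). Time passes only in rows, so rows that repeat a pose let the fingers close. It gives the time, the measured TCP pose, the force and the opening at its end, in the units of the state.
- env.get_obs(): the state, without advancing time (a new reading comes with each control period).
- env.read_camera(name): name is "scene" or "top"; returns (picture, depth): 400x640x3 uint8, red, green, blue; 400x640 float32, m along the optical axis (not along the pixel's ray), 0 where there is no reading.
- env.calibration(name): a dict with "intrinsics" (3x3 intrinsics, pixels), "position" and "orientation" of the camera in the world. Camera axes: x right, y up, looking along -z (the intrinsics and any distortion apply to the point x, -y, -z); pixel columns grow to the right and rows downward; lengths in m; the calibration is good to about 2 mm. A picture is of the moment at which its call begins. calibration takes no time and is no camera call.
- env.sign_off(): hands the job in, once; it reports no verdict.
Trained networks look in the newest picture that a camera, given by its name, has taken for a name from the list of things; names that differ only in an ending like _2 or _b are one class to them, and where a whole thing is asked for, a point or a joint stands for the part that bears it (a point fixed in the world has none). Each returns a list of dicts, best first, with "conf" (0 to 1); they miss things now and then, are a little off and sometimes report something else, mostly with a low value. They report only what shows in the picture. A call takes as long as a camera call.
- env.cut_out(camera, query): "region" (400x640 bool, what is visible of it) and "uv" ([column, row] in pixels, amid what is visible of it).
The state is a dict: "time_s": time; "qpos": joint angles; "joint_velocities": joint speeds; "effort": joint torques, N m; "tool_pos": TCP position; "tool_rot": TCP orientation; "force": force on the tool from outside, world axes, zero at the start; "wrist_torque": the same for the moment, N m; "grip_width": finger opening in m.
Only numpy, scipy, OpenCV 4.12 (cv2) and the standard library are available. Lean on these libraries where they do the work, as an engineer would, in place of code of your own. Each camera call takes 0.05 s, during which the arm holds its last target. There are 200 camera calls.

### The job

The pharmacist across the counter wants to check what is in the blue steel medicine lock-box: lift the carton of glass ampoules off its lid, gripping it gently (no more than 20 N), and set it down the same way up in the green dispensing tray without dropping it. Then raise the lid, do not let it fall, and hold it open at about 60 degrees; finish while still holding the lid there, because it falls shut if let go. Leave the amber bottle, the tablet jar and the blister pack where they are.

Things in the scene. Friction and masses are not known exactly. Their poses are not given: they have to be found in the camera images.
- lid (a joint): hinge of the lock-box lid, rad: 0 = shut, grows as the lid opens (1.047 = 60 degrees, stop at 1.92). The hinge runs along the box's long side nearest the robot, so the far edge of the lid rises and the lid swings up towards the robot. No spring or stay and little friction: below upright it falls shut by its own weight (about 0.6 kg, centre of mass about 0.11 m from the hinge line).
- lid_hinge (a point): middle of the hinge line of the lock-box, 85 mm above the counter; does not move with the lid. Its x axis points level from the hinge across the box (away from the robot), y along the hinge line, z up. The box is painted blue sheet steel, 220 mm (x) by 300 mm (y), 110 mm high with the lid shut, fixed to the counter; it spans x from 0 to 220 mm and y from -150 to 150 mm of this point. The flat top of the shut lid is 25 mm above this point.
- lid_handle (a point): middle of the bar of the steel bow handle on the lid: a round bar 12 mm thick and 110 mm long, parallel to the hinge, its centre line 42 mm above the lid's top face, held by a 10 mm post at either end. With the lid shut it lies 150 mm across (x) from and 67 mm above lid_hinge. It moves with the lid, and its frame turns with it: x across the lid away from the hinge, y along the bar, z out of the lid's top face.
- carton_mid (a point): centre of the white carton with an orange band that lies on the shut lid between hinge and handle, its length roughly along the hinge: 100 mm long (its x axis), 40 mm wide (y), 50 mm high (z up), about 0.09 kg. Glass ampoules inside: more than 20 N of grip may break them, and so may a drop.
- tray_in (a point): centre of the inner floor of the open green plastic dispensing tray, 250 mm (x) by 180 mm (y) outside, walls 4 mm thick and 45 mm high from the counter, the inner floor about 4 mm above the counter; the tray is fixed to the counter. Axes along its sides, z up.
- amber_bottle: bystander: amber glass bottle with a white cap, 56 mm across, 110 mm high; origin at the centre of its foot
- tablet_jar: bystander: white tablet jar with a blue cap, 60 mm across, 75 mm high; origin at the centre of its foot
- blister_pack: bystander: banded pack of silver blister strips with a green end, 95 mm by 38 mm, 10 mm high, lying flat; origin at the centre of its underside

How it is judged (in metres and radians):
On the way, in this order (a step that is already met when the one before it is completed fails the run):
1. the carton lies in the tray the same way up, let go, with the lid still shut (x of carton_mid in the frame of tray_in between -0.125 and 0.125 m and y of carton_mid in the frame of tray_in between -0.09 and 0.09 m and z of carton_mid in the frame of tray_in below 0.031 m and angle between carton_mid's own z axis and vertical below 0.15 rad and contact force between the fingers and carton below 0.05 N and value of joint lid below 0.1 rad), for 0.2 s.
2. the lid is raised to 60 degrees, within 7 degrees (value of joint lid between 0.925 and 1.169 rad), for 0.2 s.
At the end, for the whole second after the job is handed in: The robot holds the lid still, open at 60 degrees within 7 degrees, and the carton rests flat on the floor of the tray, the same way up, let go (all of step 2 and velocity of joint lid between -0.1 and 0.1 rad/s and contact force between any of the fingers, the arm and lid above 0.5 N and x of carton_mid in the frame of tray_in between -0.125 and 0.125 m and y of carton_mid in the frame of tray_in between -0.09 and 0.09 m and z of carton_mid in the frame of tray_in below 0.031 m and angle between carton_mid's own z axis and vertical below 0.15 rad and linear speed of carton below 0.03 m/s); the arm keeps its last pose, push and grip.
It fails at once if the carton is gripped with more than 22 N (44 N summed over the two fingers) (contact force between the fingers and carton above 44 N).
It fails at once if the carton is dropped (falls faster than 0.5 m/s out of the fingers, as from more than about 12 mm) (contact force between the fingers and carton below 0.05 N and linear speed of carton above 0.5 m/s).
It fails at once if the lid falls (closes faster than 1.5 rad/s) (velocity of joint lid below -1.5 rad/s).
It fails at once if a bystander is moved by more than 20 mm (distance of any of amber_bottle, tablet_jar, blister_pack from where it was at the start of the episode above 0.02 m).
It also fails if it takes over 64 s, if anything falls off the work surface, if the arm or the gripper's body presses on something with over 40 N, if the wrist force passes 120 N, or if a joint passes its speed limit or range.

## Working session

There is one attempt and no reset: what is moved stays moved. The work goes in short steps, Python scripts to look and compute and a tool call to move; the robot and the scene stay as the last step left them, time stands still between calls to the robot, and variables do not carry over. Pictures are saved under pics/ and viewed, about 8 in all and at most 12, crops included, and the job is handed in when it is done.

Besides the shell and the picture viewer there is one more tool, called after ">>>" by a JSON object that holds its "name" and its "arguments", one argument or row to a line. move_arm: Moves the arm, as the interface text tells. Its arguments: {"type":"object","properties":{"steps":{"type":"array"},"hand":{"type":"number"},"squeeze":{"type":"number"}},"required":["steps"]}

```bash
mkdir -p pics; cat > h.py <<'E'
import numpy as np, cv2
from cell import env
from scipy.spatial.transform import Rotation as R
def cal(name):
    c=env.calibration(name); K=np.array(c["intrinsics"]); p=np.array(c["position"]); o=np.array(c["orientation"],float)
    if o.shape==(3,3): M=o
    elif o.size==4: raise Exception("quat %s"%o)
    else: M=R.from_euler("xyz",o,degrees=True).as_matrix()
    return K,p,M,c
def cloud(name,d):
    K,p,M,c=cal(name); v,u=np.mgrid[:400,:640]
    P=np.stack([(u-K[0,2])/K[0,0]*d,-(v-K[1,2])/K[1,1]*d,-d],-1)@M.T+p
    P[d==0]=np.nan
    return P
E
python3 - <<'E'
from h import *
print(env.get_obs())
ims=[]
for n in("scene","top"):
    print(n,env.calibration(n))
    im,d=env.read_camera(n); cv2.imwrite(f"pics/{n}0.png",im[...,::-1]); P=cloud(n,d); np.save(n+"P.npy",P)
    for q in("lid","lid_handle","carton_mid","tray_in","amber_bottle","tablet_jar","blister_pack"):
        for r in env.cut_out(n,q)[:2]:
            m=r["region"]; X=P[m]; X=X[~np.isnan(X[:,0])]
            if len(X): print(n,q,round(r["conf"],2),np.round(r["uv"]),len(X),np.median(X,0).round(3),np.percentile(X,2,0).round(3),np.percentile(X,98,0).round(3))
            if r["conf"]>.5: np.save(f"{n}_{q}.npy",m)
E
```

```text
{'time_s': 0.0, 'qpos': array([-72.24446192,  18.44094319,  -4.01610604,  83.17669279,
         1.29816617,  78.54177416,  -3.25702439]), 'joint_velocities': array([ 0.02080673, -0.04970787,  0.1425354 , -0.09895073,  0.09366609,
       -0.05409292, -0.04223838]), 'effort': array([-7.76639672e-05, -4.91296971e+01, -4.03763736e-01, -3.12533462e+01,
       -6.39255135e-02,  4.40199778e-02,  1.83264392e-04]), 'tool_pos': array([0.1893722 , 0.62121727, 0.22942458]), 'tool_rot': array([-1.79886017e+02,  8.79564463e-03,  1.63058413e+02]), 'force': array([-0.99980101,  0.33139485, -0.22399043]), 'wrist_torque': array([-0.00217188,  0.04222659, -0.06794548]), 'grip_width': 0.08693200480563068}
scene {'intrinsics': array([[424.90393015,   0.        , 320.12736229],
       [  0.        , 424.90393015, 199.24539386],
       [  0.        ,   0.        ,   1.        ]]), 'position': array([ 1.10035795, -0.2137627 ,  0.89860431]), 'orientation': array([34.43810662,  0.75023872, 70.53185895])}
scene lid 0.87 [426. 170.] 8771 [0.604 0.206 0.11 ] [0.466 0.077 0.09 ] [0.685 0.373 0.156]
scene lid_hand
[... 1092 characters left out ...]
7704])}
top lid 0.66 [174. 224.] 14581 [0.576 0.225 0.11 ] [0.459 0.08  0.104] [0.679 0.372 0.155]
top lid_handle 0.77 [176. 227.] 14397 [0.576 0.225 0.11 ] [0.459 0.08  0.106] [0.677 0.371 0.155]
top carton_mid 0.82 [177. 254.] 1155 [0.521 0.213 0.16 ] [0.499 0.167 0.119] [0.543 0.265 0.163]
top tray_in 0.78 [375. 221.] 9002 [ 0.589 -0.196  0.005] [ 0.467 -0.285  0.   ] [ 0.711 -0.103  0.046]
top amber_bottle 0.72 [226. 133.] 620 [0.784 0.126 0.077] [0.767 0.106 0.02 ] [0.816 0.154 0.113]
top tablet_jar 0.59 [343. 129.] 639 [ 0.786 -0.121  0.074] [ 0.766 -0.148  0.019] [ 0.815 -0.095  0.079]
top blister_pack 0.88 [288. 135.] 656 [0.786 0.001 0.006] [ 0.762 -0.045 -0.   ] [0.81  0.045 0.012]
```

```bash
python3 - <<'E'
from h import *
P=np.load("topP.npy")
def rect(m,zl,zh,P=P):
    X=P[m&(P[...,2]>zl)&(P[...,2]<zh)][:,:2].astype(np.float32); 
    c,s,a=cv2.minAreaRect((X*1000)); print(np.round(c,1),np.round(s,1),round(a,1),len(X))
rect(np.load("top_carton_mid.npy"),.155,.17)
rect(np.load("scene_carton_mid.npy") ,.155,.17,np.load("sceneP.npy")) 
L=np.load("top_lid.npy"); rect(L,.104,.116)
rect(L&(P[...,0]>.57),.14,.17)
rect(np.load("top_tray_in.npy"),.035,.06); rect(np.load("top_tray_in.npy"),-.01,.012)
a=cv2.imread("pics/top0.png"); cv2.imwrite("pics/v1.png",np.hstack([a[60:340,60:520],cv2.imread("pics/scene0.png")[60:340,200:540]]))
E
```

```text
[520.5 217.2] [ 40.4 100.4] 8.1 1049
[608.9 231.1] [ 12.3 116.8] 5.7 188
[568.4 227.5] [221.8 302. ] 5.5 13853
[608.7 230.2] [ 12.1 121.4] 5.6 363
[ 588.9 -191.7] [180.  250.5] 82.9 688
[ 585.7 -190.1] [177.4 249.6] 82.7 7918
```

View pics/v1.png

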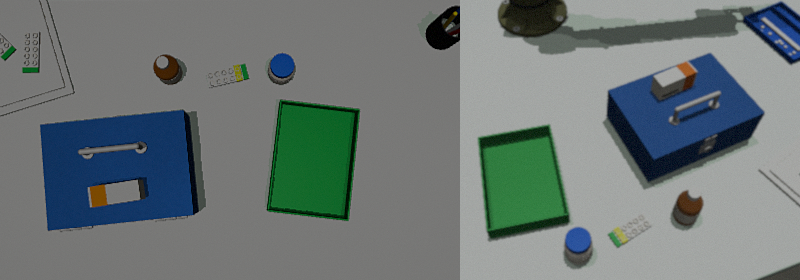

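The picture agrees with the measurements: the carton is at about (177,254) in the top view, the handle bar beyond it at (175,210), the tray at (375,221), and the bystanders are along the far side. The sizes fit too: box 222x302, carton 40x100, tray 180x250 mm.

```bash
cat >> h.py <<'E'
def to(x,y,z,yaw):
    o=env.get_obs(); M=R.from_euler("xyz",o["tool_rot"],degrees=True).as_matrix()
    yw=np.degrees(np.arctan2(M[1,0],M[0,0])); M=R.from_euler("xyz",[180,0,yw],degrees=True).as_matrix()
    s=M.T@(np.array([x,y,z])-o["tool_pos"]); t=-((yaw-yw+180)%360-180)
    print("shift",s.round(4),"turn",np.radians(t).round(3),"q",o["qpos"].round(1),"F",o["force"].round(1),"w",round(o["grip_width"],4),"t",round(o["time_s"],2))
E
python3 -c "
from h import *
to(.5205,.2172,.231,98.1)"
```

```text
shift [-4.345e-01 -2.905e-01 -4.000e-04] turn 1.134 q [-72.2  18.4  -4.   83.1   1.3  78.5  -3.3] F [ 0.7 -0.3 -0.5] w 0.0875 t 0.8
```

>>> {"name": "move_arm", "arguments": {
  "steps": [
    [[-0.0435, -0.029, 0], 0.113],
    [[-0.087, -0.058, 0], 0.227],
    [[-0.13, -0.087, 0], 0.34],
    [[-0.174, -0.116, 0], 0.454],
    [[-0.217, -0.145, 0], 0.567],
    [[-0.261, -0.174, 0], 0.68],
    [[-0.304, -0.203, 0], 0.794],
    [[-0.348, -0.232, 0], 0.907],
    [[-0.391, -0.2615, 0], 1.02],
    [[-0.4345, -0.2905, 0], 1.134],
    [[-0.4345, -0.2905, 0], 1.134],
    [[-0.4345, -0.2905, 0], 1.134],
    [[-0.4345, -0.2905, 0], 1.134],
    [[-0.4345, -0.2905, 0], 1.134]
  ],
  "hand": -1,
  "squeeze": 10
}}

```text
time_s: 2.55
tool_pos: [0.5198, 0.2185, 0.2306]
tool_rot: [-180.0, -0.0, 98.2]
force: [0.3, 0.0, -0.2]
grip_width: 0.0871
```

```bash
python3 -c "
from h import *
to(.5205,.2172,.127,98.1)"
```

```text
shift [-0.0014  0.0005  0.1036] turn 0.002 q [-44.5   7.9  21.   96.4  -2.9  76.2 -14.8] F [ 0.3  0.  -0.2] w 0.0871 t 2.55
```

>>> {"name": "move_arm", "arguments": {
  "steps": [
    [[-0.001, 0, 0.015], 0],
    [[-0.001, 0, 0.035], 0],
    [[-0.001, 0, 0.055], 0],
    [[-0.001, 0, 0.075], 0],
    [[-0.001, 0, 0.09], 0],
    [[-0.001, 0, 0.1], 0],
    [[-0.001, 0, 0.1035], 0],
    [[-0.001, 0, 0.1035], 0],
    [[-0.001, 0, 0.1035], 0]
  ]
}}

```text
time_s: 3.68
tool_pos: [0.5211, 0.2165, 0.1278]
tool_rot: [179.9, -0.0, 98.1]
force: [0.7, 0.3, -0.1]
grip_width: 0.087
```

>>> {"name": "move_arm", "arguments": {
  "steps": [
    [[0, 0, 0], 0],
    [[0, 0, 0], 0],
    [[0, 0, 0], 0],
    [[0, 0, 0], 0],
    [[0, 0, 0], 0],
    [[0, 0, 0], 0],
    [[0, 0, 0], 0],
    [[0, 0, 0], 0],
    [[0, 0, 0], 0],
    [[0, 0, 0], 0]
  ],
  "hand": 1,
  "squeeze": 10
}}

```text
time_s: 4.92
tool_pos: [0.5206, 0.2163, 0.1271]
tool_rot: [180.0, -0.0, 98.1]
force: [-0.5, 0.4, -0.3]
grip_width: 0.0402
```

>>> {"name": "move_arm", "arguments": {
  "steps": [
    [[0, 0, -0.004], 0],
    [[0, 0, -0.012], 0],
    [[0, 0, -0.025], 0],
    [[0, 0, -0.04], 0],
    [[0, 0, -0.055], 0],
    [[0, 0, -0.07], 0],
    [[0, 0, -0.085], 0],
    [[0, 0, -0.095], 0],
    [[0, 0, -0.1], 0],
    [[0, 0, -0.1], 0],
    [[0, 0, -0.1], 0]
  ]
}}

```text
time_s: 6.3
tool_pos: [0.5203, 0.2161, 0.2264]
tool_rot: [-179.9, 0.0, 98.1]
force: [0.8, -1.0, -1.1]
grip_width: 0.0397
```

```bash
python3 - <<'E'
from h import *
im,d=env.read_camera("scene"); cv2.imwrite("pics/v2.png",im[...,::-1][40:340,150:600])
to(.587,-.191,.227,90)
E
```

```text
shift [-0.4125  0.0088 -0.0005] turn 0.141 q [-44.4   8.   21.1  96.8  -3.   75.8 -14.6] F [ 0.6 -0.1 -1. ] w 0.0402 t 6.35
```

View pics/v2.png

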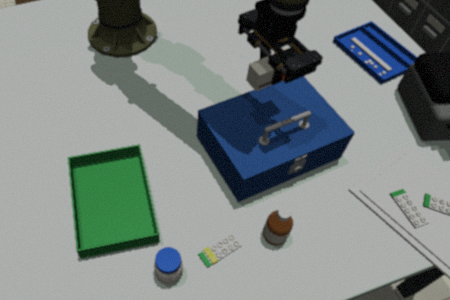

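The carton is held level in the jaws at about (262,72), clear of the lid, and the lid is shut. Next I carry it to the tray.

>>> {"name": "move_arm", "arguments": {
  "steps": [
    [[-0.008, 0, 0], 0],
    [[-0.025, 0, 0], 0],
    [[-0.05, 0.001, 0], 0.02],
    [[-0.08, 0.002, 0], 0.03],
    [[-0.11, 0.003, 0], 0.04],
    [[-0.14, 0.003, 0], 0.05],
    [[-0.17, 0.004, 0], 0.06],
    [[-0.2, 0.005, 0], 0.07],
    [[-0.23, 0.005, 0], 0.08],
    [[-0.26, 0.006, 0], 0.09],
    [[-0.29, 0.007, 0], 0.1],
    [[-0.32, 0.007, 0], 0.11],
    [[-0.35, 0.008, 0], 0.12],
    [[-0.375, 0.008, 0], 0.13],
    [[-0.395, 0.009, 0], 0.14],
    [[-0.408, 0.009, 0], 0.14],
    [[-0.4125, 0.009, 0], 0.14],
    [[-0.4125, 0.009, 0], 0.14],
    [[-0.4125, 0.009, 0], 0.14]
  ]
}}

```text
time_s: 8.72
tool_pos: [0.5877, -0.1897, 0.227]
tool_rot: [180.0, -0.0, 90.2]
force: [-0.5, 0.1, -1.3]
grip_width: 0.0403
```

```bash
python3 - <<'E'
from h import *
im,d=env.read_camera("scene"); P=cloud("scene",d)
for r in env.cut_out("scene","carton_mid")[:2]:
    X=P[r["region"]];X=X[~np.isnan(X[:,0])]; print(r["conf"],r["uv"],len(X),np.percentile(X,[2,50,98],0).round(3))
to(.587,-.191,.024,90)
E
```

```text
0.81 [228.4, 185.3] 204 [[ 0.573 -0.236  0.218]
 [ 0.601 -0.23   0.259]
 [ 0.639 -0.137  0.31 ]]
shift [-0.0011 -0.0007  0.2031] turn 0.002 q [-15.7  16.6  38.3  89.6 -10.5  77.4  23.8] F [ 0.5 -0.3 -1.2] w 0.0403 t 8.82
```

>>> {"name": "move_arm", "arguments": {
  "steps": [
    [[0, 0, 0.01], 0],
    [[0, 0, 0.03], 0],
    [[0, 0, 0.05], 0],
    [[0, 0, 0.07], 0],
    [[0, 0, 0.09], 0],
    [[0, 0, 0.11], 0],
    [[0, 0, 0.13], 0],
    [[0, 0, 0.15], 0],
    [[0, 0, 0.165], 0],
    [[0, 0, 0.178], 0],
    [[0, 0, 0.188], 0],
    [[0, 0, 0.195], 0],
    [[0, 0, 0.199], 0],
    [[0, 0, 0.201], 0],
    [[0, 0, 0.202], 0],
    [[0, 0, 0.203], 0],
    [[0, 0, 0.204], 0],
    [[0, 0, 0.204], 0],
    [[0, 0, 0.204], 0]
  ]
}}

```text
time_s: 11.2
tool_pos: [0.5876, -0.1909, 0.0231]
tool_rot: [180.0, -0.0, 90.1]
force: [-0.3, 0.2, -0.9]
grip_width: 0.0398
```

>>> {"name": "move_arm", "arguments": {
  "steps": [
    [[0, 0, 0.0005], 0],
    [[0, 0, 0.001], 0],
    [[0, 0, 0.0015], 0],
    [[0, 0, 0.0015], 0],
    [[0, 0, 0.0015], 0]
  ]
}}

```text
time_s: 11.82
tool_pos: [0.5875, -0.1909, 0.0215]
tool_rot: [-180.0, -0.0, 90.1]
force: [-0.7, -0.2, -0.8]
grip_width: 0.04
```

>>> {"name": "move_arm", "arguments": {
  "steps": [
    [[0, 0, 0.0003], 0],
    [[0, 0, 0.0006], 0],
    [[0, 0, 0.001], 0],
    [[0, 0, 0.001], 0],
    [[0, 0, 0.001], 0]
  ]
}}

```text
time_s: 12.45
tool_pos: [0.5876, -0.1909, 0.0211]
tool_rot: [180.0, -0.0, 90.1]
force: [-2.9, 0.9, 4.8]
grip_width: 0.0398
```

Contact: the force now pushes up at about 5 N. I open the jaws in place, then rise.

>>> {"name": "move_arm", "arguments": {
  "steps": [
    [[0, 0, 0], 0],
    [[0, 0, 0], 0],
    [[0, 0, 0], 0],
    [[0, 0, 0], 0],
    [[0, 0, 0], 0],
    [[0, 0, 0], 0],
    [[0, 0, 0], 0],
    [[0, 0, 0], 0]
  ],
  "hand": -1
}}

```text
time_s: 13.45
tool_pos: [0.5875, -0.1909, 0.0206]
tool_rot: [180.0, -0.0, 90.1]
force: [1.1, 0.0, 1.1]
grip_width: 0.087
```

>>> {"name": "move_arm", "arguments": {
  "steps": [
    [[0, 0, -0.01], 0],
    [[0, 0, -0.03], 0],
    [[0, 0, -0.06], 0],
    [[0, 0, -0.09], 0],
    [[0, 0, -0.12], 0],
    [[0, 0, -0.15], 0],
    [[0, 0, -0.18], 0],
    [[0, 0, -0.205], 0],
    [[0, 0, -0.22], 0],
    [[0, 0, -0.22], 0],
    [[0, 0, -0.22], 0]
  ]
}}

```text
time_s: 14.82
tool_pos: [0.587, -0.1907, 0.2397]
tool_rot: [-179.9, -0.0, 90.1]
force: [0.2, -0.6, 0.3]
grip_width: 0.0869
```

```bash
python3 - <<'E'
from h import *
im,d=env.read_camera("scene"); P=cloud("scene",d); cv2.imwrite("pics/v3.png",im[...,::-1][40:340,150:600])
for q in("carton_mid","lid_handle"):
  for r in env.cut_out("scene",q)[:1]:
    X=P[r["region"]];X=X[~np.isnan(X[:,0])]; print(q,r["conf"],r["uv"],len(X),np.percentile(X,[2,50,98],0).round(3))
a=np.radians(5.6); h=np.array([.459,.2168]); ex=np.array([np.cos(a),np.sin(a)]); b=h+.15*ex; print(b)
to(*b,.241,95.6)
E
```

```text
carton_mid 0.8 [260.7, 236.6] 1101 [[ 0.57  -0.236  0.005]
 [ 0.602 -0.188  0.053]
 [ 0.609 -0.141  0.057]]
lid_handle 0.67 [421.8, 165.9] 9829 [[0.463 0.078 0.092]
 [0.591 0.215 0.11 ]
 [0.685 0.372 0.155]]
[0.60828411 0.23143743]
shift [ 0.4221  0.0217 -0.0016] turn -0.097 q [-15.9  16.3  38.6  88.6 -10.3  78.8  23.7] F [-0.5  0.2  0.8] w 0.087 t 14.97
```

View pics/v3.png

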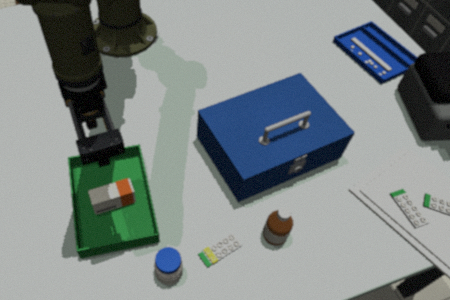

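The carton stands upright in the tray at about (112,195), with its top at 55 mm. The lid is shut and the bystanders haven't moved. Now I go above the handle.

>>> {"name": "move_arm", "arguments": {
  "steps": [
    [[0.03, 0.001, 0], 0],
    [[0.07, 0.003, 0], -0.02],
    [[0.11, 0.005, 0], -0.03],
    [[0.15, 0.008, 0], -0.04],
    [[0.19, 0.01, 0], -0.05],
    [[0.23, 0.012, 0], -0.06],
    [[0.27, 0.014, 0], -0.07],
    [[0.31, 0.016, 0], -0.08],
    [[0.35, 0.018, 0], -0.09],
    [[0.38, 0.02, 0], -0.097],
    [[0.4, 0.021, 0], -0.097],
    [[0.415, 0.022, 0], -0.097],
    [[0.421, 0.022, 0], -0.097],
    [[0.421, 0.022, 0], -0.097],
    [[0.421, 0.022, 0], -0.097],
    [[0.421, 0.022, 0], -0.097]
  ]
}}

```text
time_s: 16.98
tool_pos: [0.6092, 0.2291, 0.2408]
tool_rot: [180.0, 0.0, 95.5]
force: [-0.6, 0.7, -1.0]
grip_width: 0.0874
```

```bash
python3 -c "
from h import *
to(.6085,.231,.152,95.6)"
```

```text
shift [ 0.0019 -0.0006  0.0888] turn -0.001 q [-42.7  19.1  25.5  83.1  -8.2  79.7 -11.4] F [-0.6  0.7 -1. ] w 0.0874 t 16.98
```

>>> {"name": "move_arm", "arguments": {
  "steps": [
    [[0.001, 0, 0.015], 0],
    [[0.002, 0, 0.035], 0],
    [[0.002, 0, 0.055], 0],
    [[0.002, 0, 0.072], 0],
    [[0.002, 0, 0.084], 0],
    [[0.002, 0, 0.09], 0],
    [[0.002, 0, 0.092], 0],
    [[0.002, 0, 0.092], 0],
    [[0.002, 0, 0.092], 0]
  ]
}}

```text
time_s: 18.1
tool_pos: [0.6093, 0.2323, 0.1493]
tool_rot: [179.9, -0.0, 95.6]
force: [0.1, -0.2, 1.3]
grip_width: 0.0866
```

>>> {"name": "move_arm", "arguments": {
  "steps": [
    [[0, 0, 0], 0],
    [[0, 0, 0], 0],
    [[0, 0, 0], 0],
    [[0, 0, 0], 0],
    [[0, 0, 0], 0],
    [[0, 0, 0], 0],
    [[0, 0, 0], 0],
    [[0, 0, 0], 0],
    [[0, 0, 0], 0],
    [[0, 0, 0], 0],
    [[0, 0, 0], 0],
    [[0, 0, 0], 0]
  ],
  "hand": 1,
  "squeeze": 25
}}

```text
time_s: 19.6
tool_pos: [0.6081, 0.2321, 0.1485]
tool_rot: [-179.9, 0.0, 95.6]
force: [-5.2, -1.9, 3.1]
grip_width: 0.0112
```

```bash
python3 - <<'E'
from h import *
o=env.get_obs(); print(o["tool_pos"],o["tool_rot"],o["force"],o["grip_width"])
# row shifts: bar arc (box frame: back toward robot = tool -y when yaw 95.6)
for t in np.radians(np.arange(0,61,3)):
    c,s=np.cos(t),np.sin(t); print(round(np.degrees(t)),round(150*c-67*s-150,1),round(-(150*s+67*c-67),1))
E
```

```text
[0.60808585 0.23209235 0.1484936 ] [-1.79903070e+02  2.21250508e-03  9.56221094e+01] [-5.18660443 -1.94689972  3.12115325] 0.011222717141739912
0 0.0 -0.0
3 -3.7 -7.8
6 -7.8 -15.3
9 -12.3 -22.6
12 -17.2 -29.7
15 -22.5 -36.5
18 -28.0 -43.1
21 -34.0 -49.3
24 -40.2 -55.2
27 -46.8 -60.8
30 -53.6 -66.0
33 -60.7 -70.9
36 -68.0 -75.4
39 -75.6 -79.5
42 -83.4 -83.2
45 -91.3 -86.4
48 -99.4 -89.3
51 -107.7 -91.7
54 -116.0 -93.7
57 -124.5 -95.3
60 -133.0 -96.4
```

>>> {"name": "move_arm", "arguments": {
  "steps": [
    [[0, -0.0015, -0.004], 0],
    [[0, -0.0037, -0.0078], 0],
    [[0, -0.0057, -0.0116], 0],
    [[0, -0.0078, -0.0153], 0],
    [[0, -0.01, -0.019], 0],
    [[0, -0.0123, -0.0226], 0],
    [[0, -0.0172, -0.0297], 0],
    [[0, -0.0225, -0.0365], 0],
    [[0, -0.028, -0.0431], 0],
    [[0, -0.034, -0.0493], 0],
    [[0, -0.0402, -0.0552], 0],
    [[0, -0.0402, -0.0552], 0],
    [[0, -0.0402, -0.0552], 0]
  ]
}}

```text
time_s: 21.22
tool_pos: [0.5696, 0.2284, 0.2044]
tool_rot: [179.9, -0.0, 95.6]
force: [1.6, 1.5, -5.1]
grip_width: 0.0111
```

```bash
python3 - <<'E'
from h import *
o=env.get_obs(); print(o["tool_pos"],o["tool_rot"],o["force"],o["wrist_torque"],o["grip_width"])
im,d=env.read_camera("scene"); cv2.imwrite("pics/v4.png",im[...,::-1][40:340,150:600])
E
```

```text
[0.56962422 0.22836634 0.20442232] [ 1.79879871e+02 -3.80852384e-02  9.56091166e+01] [ 1.63762163  1.51360327 -5.06698432] [ 0.20773869 -0.37267663 -0.04043729] 0.011114639745222834
```

View pics/v4.png

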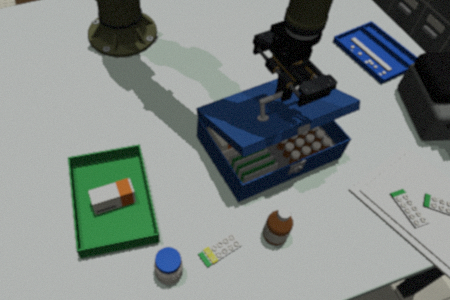

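The lid follows the handle and is about 24° open at (280,110). The arm is clear of it, so I continue the arc.

>>> {"name": "move_arm", "arguments": {
  "steps": [
    [[0, -0.0033, -0.0028], 0],
    [[0, -0.0066, -0.0056], 0],
    [[0, -0.0134, -0.0108], 0],
    [[0, -0.0205, -0.0157], 0],
    [[0, -0.0278, -0.0202], 0],
    [[0, -0.0354, -0.0243], 0],
    [[0, -0.0432, -0.028], 0],
    [[0, -0.0511, -0.0312], 0],
    [[0, -0.0592, -0.0341], 0],
    [[0, -0.0592, -0.0341], 0],
    [[0, -0.0592, -0.0341], 0]
  ]
}}

```text
time_s: 22.65
tool_pos: [0.5125, 0.223, 0.2409]
tool_rot: [179.6, -0.2, 95.6]
force: [5.4, 3.1, 5.4]
grip_width: 0.0115
```

```bash
python3 - <<'E'
from h import *
o=env.get_obs(); print(o["tool_pos"],o["tool_rot"],o["force"],o["wrist_torque"],o["grip_width"])
im,d=env.read_camera("scene"); P=cloud("scene",d); cv2.imwrite("pics/v5.png",cv2.resize(im[...,::-1][40:260,330:560],None,fx=2.5,fy=2.5))
r=env.cut_out("scene","lid")[0]; m=cv2.erode(r["region"].astype(np.uint8),np.ones((5,5)))>0
X=P[m]; X=X[~np.isnan(X[:,0])]; a=np.radians(5.6); ex=np.array([np.cos(a),np.sin(a)])
u=(X[:,:2]-[.459,.2168])@ex; z=X[:,2]-.085
th=np.degrees(np.arctan2(z,u)); print(len(X),np.percentile(u,[2,50,98]).round(3),np.percentile(z,[2,50,98]).round(3),np.percentile(th,[10,50,90]).round(1))
np.save("uz.npy",np.c_[u,z])
E
```

```text
[0.51253865 0.22295006 0.24091901] [ 1.79579666e+02 -1.50084851e-01  9.55941012e+01] [5.40051856 3.14924912 5.35321192] [ 0.41757672 -1.41847585 -0.01673133] 0.011526336002203036
2293 [0.028 0.132 0.146] [0.062 0.166 0.177] [49.3 52.8 60.2]
```

View pics/v5.png

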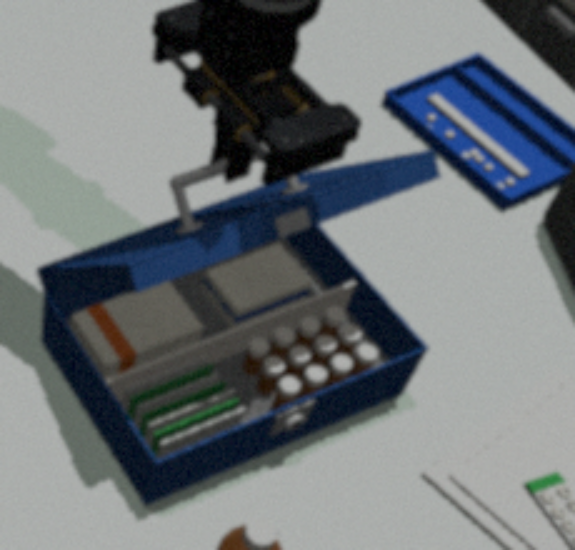

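>>> {"name": "move_arm", "arguments": {
  "steps": [
    [[0, -0.0041, -0.0015], 0],
    [[0, -0.0083, -0.003], 0],
    [[0, -0.0125, -0.0045], 0],
    [[0, -0.0166, -0.0055], 0],
    [[0, -0.0166, -0.0055], 0],
    [[0, -0.0166, -0.0055], 0]
  ]
}}

```text
time_s: 23.5
tool_pos: [0.4952, 0.2214, 0.2458]
tool_rot: [179.7, -0.1, 95.6]
force: [4.2, 2.6, 6.5]
grip_width: 0.0112
```

```bash
python3 -c "
from h import *
o=env.get_obs(); print(o['tool_pos'],o['tool_rot'],o['force'],o['wrist_torque'],o['grip_width'])"
```

```text
[0.49523766 0.22135139 0.24576002] [ 1.79706871e+02 -1.29208721e-01  9.56070606e+01] [4.18939801 2.57624575 6.50080401] [ 0.42383363 -1.06657021  0.01290062] 0.011154887928494214
```

>>> {"name": "move_arm", "arguments": {
  "steps": [
    [[0, -0.004, -0.0008], 0],
    [[0, -0.008, -0.0015], 0],
    [[0, -0.012, -0.002], 0],
    [[0, -0.016, -0.0025], 0],
    [[0, -0.018, -0.0028], 0],
    [[0, -0.018, -0.0028], 0],
    [[0, -0.018, -0.0028], 0],
    [[0, -0.018, -0.0028], 0]
  ]
}}

```text
time_s: 24.5
tool_pos: [0.4768, 0.2196, 0.2483]
tool_rot: [179.8, -0.1, 95.6]
force: [2.8, 1.2, 6.7]
grip_width: 0.0108
```

```bash
python3 - <<'E'
from h import *
o=env.get_obs(); p=o["tool_pos"]; print(p,o["force"],o["wrist_torque"],o["grip_width"])
a=np.radians(5.6); ex=np.array([np.cos(a),np.sin(a)])
u=(p[:2]-[.459,.2168])@ex; print("theta",np.degrees(np.arccos(u/.1643))-24.07, "barz",.085+np.sqrt(.1643**2-u*u))
for n in("scene","top"):
    im,d=env.read_camera(n); P=cloud(n,d)
    if n=="scene": cv2.imwrite("pics/v6.png",im[...,::-1][40:340,150:600])
    ey=np.array([-ex[1],ex[0]]); Q=(P[...,:2]-[.459,.2168]); U=Q@ex; V=Q@ey; Z=P[...,2]-.085
    hsv=cv2.cvtColor(im,cv2.COLOR_RGB2HSV); blue=(hsv[...,0]>100)&(hsv[...,0]<130)&(hsv[...,1]>120)
    m=blue&(abs(V)<.15)&(Z>.03)&(Z<.26)&(U<.2)&(U>-.05)
    s=np.c_[U[m],Z[m]]
    # robust face line fit
    if len(s)>50:
        l=cv2.fitLine(s.astype(np.float32),cv2.DIST_HUBER,0,.003,.01).ravel(); print(n,len(s),"lid deg",np.degrees(np.arctan2(l[1],l[0])),l[2:], s.max(0), "edge polar",np.degrees(np.arctan2(*s[np.hypot(*s.T)>.205].T[::-1])).round()[::40])
    for r in env.cut_out(n,"carton_mid")[:1]:
        X=P[r["region"]];X=X[~np.isnan(X[:,0])]; print(r["conf"],np.percentile(X,[2,50,98],0).round(3))
E
```

```text
[0.47684157 0.21961518 0.24828023] [2.7821143  1.15297946 6.70913173] [ 0.41911122 -0.81507795  0.00458373] 0.010793850128719243
theta 59.62937234304736 barz 0.2483075874657496
scene 1969 lid deg 58.432663 [0.08220667 0.16774856] [0.11267836 0.2596646 ] edge polar [101.  66.  66.  62.  64.  63.  63.  62.  61.  67.  65.  64.  62.  61.
  65.  62.  65.  65.  64.  63.  64.  61.  60.  66.  65.  64.  63.  62.
  61.  60.  65.  63.  62.  64.  60.  60.]
0.83 [[ 0.57  -0.235  0.009]
 [ 0.602 -0.188  0.053]
 [ 0.609 -0.141  0.057]]
top 6557 lid deg 59.2594 [0.04745981 0.12869191] [0.11175029 0.25999794] edge polar [60. 60. 60. 60. 63. 61. 60. 63. 61. 64. 62. 64. 63. 65. 64. 62. 65. 64.
 66. 65. 66. 64. 66. 61. 66. 67. 65. 66. 60. 66. 66. 61. 66. 61. 63. 66.
 63. 66. 64. 67. 64. 63. 66. 65. 64. 66. 65. 66. 66. 66. 66. 66. 66. 66.
 76. 88.]
0.57 [[ 0.569 -0.237  0.03 ]
 [ 0.588 -0.187  0.054]
 [ 0.608 -0.139  0.058]]
```

View pics/v6.png

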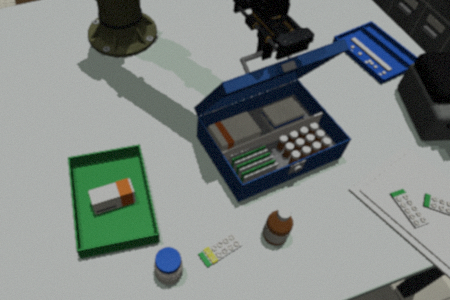

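The lid stands at about 59–60° (both cameras and the arm's position agree). It is gripped at (285,55), the carton sits flat in the tray at (112,195), and the bystanders are where they were. I let it settle briefly, then hand in.

>>> {"name": "move_arm", "arguments": {
  "steps": [
    [[0, 0, 0], 0],
    [[0, 0, 0], 0],
    [[0, 0, 0], 0],
    [[0, 0, 0], 0],
    [[0, 0, 0], 0],
    [[0, 0, 0], 0]
  ]
}}

```text
time_s: 25.45
tool_pos: [0.4768, 0.2196, 0.2482]
tool_rot: [179.8, -0.1, 95.6]
force: [3.7, 3.1, 6.4]
grip_width: 0.0113
```

```bash
python3 -c "
from h import *
o=env.get_obs(); print(o['tool_pos'],o['force'],o['grip_width'],o['time_s']); print(env.sign_off())"
```

```text
[0.47683475 0.21960455 0.24824687] [3.71915992 3.07760555 6.42602531] 0.011254633087870253 25.45
the job is handed in; nothing more can be done
None
```

I moved the carton to the dispensing tray and let it go there, then raised the lid by its handle. I handed the job in at 25.5 s with the gripper still holding the lid open.

- **Carton:** I gripped it at 10 N and lowered it until it touched the tray floor before letting go. It stands upright with its top about 55 mm above the counter, which fits a 50 mm carton lying flat on the floor.
- **Lid angle:** the arm's position gives 59.6°, the top camera 59.3° and the scene camera 58.4°. The arm did not move during the last settle.
- **Bystanders:** the bottle, jar and blister pack look unmoved in the last picture. I did not re-measure their positions.
- **Mismatch:** the handle bar slid about 3–4 mm towards the fingertips while the lid was opening. The arm still measured about 8 N at the end, well below the limits, and the grip held.

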